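# Pin up the peg jig from the latched pin case

### The job

Set up the peg jig: put the wooden offcut that is lying on it flat into the open scrap tray, press the red thumb latch so that the lid of the blue case springs open, and stand every pin from the case in the jig, one to a well, dropped right home in the blind hole hidden at the bottom (feel round for it gently, as each hole is a little off the well's centre). Then snap the case shut. Never press on the case or the jig with more than 35 N, and leave the tape measure, tape roll and pliers where they are.

Things in the scene. Friction and masses are not known exactly. Their poses are not given: they have to be found in the camera images.
- jig: Peg jig, a plywood block 110 x 240 x 62 mm (x, y, z) fixed to the bench. Origin: centre of its underside. Three round wells, 36 mm in diameter, open upward in a row at y = -65, 0 and +65 mm (x = 0). Each is 32 mm deep, down to a flat black plate (30 mm above the bench) that does not move and has one blind hole in it (see well0).
- well0 (a point): Centre of the mouth of the well at y = -65 mm, level with the jig's top (z = 62 mm); axes as the jig. Blind hole in the plate at the bottom of the well: 17.8 mm in diameter, 1.5 mm chamfer, 20 mm deep (its floor is 10 mm above the bench), black in black; its centre lies at an unknown place up to 6 mm from the well's centre in x and up to 6 mm in y, different for each well.
- well1 (a point): Same, middle well (y = 0).
- well2 (a point): Same, well at y = +65 mm.
- case: Blue pin case, 120 x 200 mm (x, y), fixed to the bench, its front (latch side) facing its own -x. Origin: centre of its underside. Its 5 mm walls are 76 mm high; with the lid shut it is 136 mm high. A wooden rack inside (top 46 mm above the bench) holds the pins upright at y = -55, 0 and +55 mm, x = 0, in loose 18.5 mm holes.
- lid (a joint): Opening angle of the lid (rad): 0 shut and latched (within 0.03), 1.6 fully open. Once the latch is pressed a weak spring swings the lid up to 1.6 and keeps it there. The lid is a hood 120 x 200 x 60 mm hinged at its back rim. To shut, swing it down against the spring (a few N) and press its front top edge about 3 mm below level (6 to 10 N in all) till the latch snaps.
- lid_hinge (a point): On the lid's hinge axis (which runs along the case's y), mid length: x = +60 mm, z = 76 mm in the case frame. Axes as the case; it does not move.
- lid_front (a point): Point on the outside of the lid's top, on its middle line, 12 mm behind its front edge: when shut, at x = -48 mm, z = 137 mm in the case frame. Moves with the lid; its own z axis is the outward normal of the lid's top.
- latch (a joint): Angle of the thumb latch (rad): 0 at rest, 0.4 fully pressed. The lid is let go at about 0.2 to 0.25. Spring-loaded: about 2 N at the pad to start, 5.5 N fully pressed (about 16 mm down).
- latch_pad (a point): Middle of the top face of the red thumb pad (28 x 40 mm in x, y of the case), on the front of the case at x = -112 mm, z = 78 mm in the case frame when at rest. Press it straight down. The steel hook between pad and lid rises to 97 mm above the bench, its front face 26 mm behind the middle of the pad.
- scrap_tray_in (a point): Centre of the inner floor of the open wooden scrap tray (6 mm above the bench), fixed to the bench. The tray measures 200 x 165 mm outside (its x, y), walls 6 mm thick, 45 mm high. Axes as the tray: its long side is x.
- offcut: Grey-brown planed wooden offcut, 50 x 130 x 22 mm (x, y, z), loose, lying flat on top of the jig at first, over the wells. Origin: centre of its underside.
- pin0: Locating pin, 120 mm long, 90 g, upright (own z up). Origin: centre of its lower end. Steel shank 16 mm in diameter, 60 mm long, 2 mm chamfer at the foot; collar 26 mm in diameter from 60 to 65 mm; orange round grip 22 mm in diameter from 65 to 120 mm. Two or three pins are present (the rest are None), each at first in the case, its foot 5 mm above the bench.
- pin1: Locating pin, 120 mm long, 90 g, upright (own z up). Origin: centre of its lower end. Steel shank 16 mm in diameter, 60 mm long, 2 mm chamfer at the foot; collar 26 mm in diameter from 60 to 65 mm; orange round grip 22 mm in diameter from 65 to 120 mm. Two or three pins are present (the rest are None), each at first in the case, its foot 5 mm above the bench.
- pin2: Locating pin, 120 mm long, 90 g, upright (own z up). Origin: centre of its lower end. Steel shank 16 mm in diameter, 60 mm long, 2 mm chamfer at the foot; collar 26 mm in diameter from 60 to 65 mm; orange round grip 22 mm in diameter from 65 to 120 mm. Two or three pins are present (the rest are None), each at first in the case, its foot 5 mm above the bench.
- tape_measure: Yellow and black pocket tape measure, 66 x 84 x 44 mm, loose bystander. Origin: centre of its underside.
- tape_roll: Roll of masking tape lying flat, 96 mm across, 24 mm high, loose bystander. Origin: centre of its underside.
- pliers: Red-handled pliers lying flat, 49 x 162 x 13 mm, loose bystander. Origin: centre of its underside.

How it is judged:
By the outcome, as a careful person would: the job done as asked, in the order asked, and still so for the second after the job is handed in, with the robot touching nothing.
Of pin0, pin1, pin2 only 2 to 3 are there at a start; the rules pass over those that are not, and their reading is None.
At some moment in a run one of offcut may be knocked a few centimetres aside while the robot is not near it.
It also fails if it takes over 210 s, if anything falls off the work surface, if the arm or the gripper's body presses on something with over 40 N, if the wrist force passes 120 N, or if a joint passes its speed limit or range.

### The arm

A 6-joint arm with a two-finger parallel gripper is mounted at the origin on a cart in front of the work surface, level with it; the furniture and walls round the work are solid. World frame = base frame: x ahead of the robot, y to its left, z up, the work surface at z = 0. Lengths are in m, angles in rad, forces in N, time in s.
With the tool pointing down it reaches from about 0.35 to 0.85 m from the base axis. Payload 8.1 kg.
Tool frame: the origin (TCP) lies midway between the tips of the shut fingers; the grasp point (between the pads) lies 19 mm behind it (robot.grip_point_offset is the distance from the TCP to the grasp point, in m); z points along the fingers, y is the line along which they close (so a half turn about z gives the same grasp; the last joint's range is limited). The gripper opens to 93 mm and grips with 3 to 60 N. Pads are 15 mm wide; open, the fingers measure 128 mm over their backs; the gripper's body (75 mm by 188 mm) begins 65 mm behind the grasp point.
Start: joints at [-1.26, 0.13, 1.488, -0, 1.523, -0.085], TCP at [0.231, -0.554, 0.219] pointing down, gripper open.
Joint ranges: [-2.96, 2.96], [-0.89, 2.26], [0.02, 2.5], [-1.34, 4.48], [0, 2.73], [-2.66, 2.66]. Speed limits (rad/s): [2.39, 2.39, 2.79, 3.14, 3.14, 3.14].

### API

Orientations are given as a rotation vector (axis times angle).
In Python, from plant import robot, read_camera, job gives the robot as it stands.
- The arm moves only by the shell command python3 -m inch 'ROWS' [FORCE]. ROWS is JSON, one flat list of numbers, 5 for each row, row after row: the shift along the world's x, y, z in mm, then the turn about the world's z in degrees, then the opening in per cent of the stroke, from 0 (shut) to 100 (fully open). In form: [dx, dy, dz, yaw, hand, dx, dy, dz, yaw, hand, ...]. A call has 1 to 10 rows; each row is the pose to reach, as a shift and turn from the pose commanded when the call began; what a row does not reach only later rows make up. A row lasts 1/12 s, in which the tool goes at most 41.7 mm and 7.16 degrees, less where a joint would pass 70% of its speed; a pose out of reach is approached as far as the arm can. A call with a gripper value outside its range is refused whole. The fingers move at their own pace and stop on an object; FORCE is the grip in N (left out, the last holds). Time passes only in rows, so rows that repeat a pose let the fingers close. It gives the time, the measured TCP pose, the force, the opening and the grip force at its end, in the units of the state.
- robot.read_state(): the state, without advancing time (a new reading comes with each control period).
- read_camera(name): name is "side" or "top"; returns a dict with "image" (400x640x3 uint8, blue, green, red), "K" (3x3 intrinsics, pixels), "extrinsics" (4x4, takes a point from world to camera coordinates). Camera axes: x right, y down, z forward; pixel columns grow to the right and rows downward; lengths in m; the calibration is good to about 2 mm. A picture is of the moment at which its call begins. There is no depth.
- job.close_job(): hands the job in; it is judged then, once.
The state is a dict: "t": time; "q": joint angles; "dq": joint speeds; "joint_torque": joint torques, N m; "tool_pos": TCP position; "orientation": TCP orientation; "force": force on the tool from outside, world axes, zero at the start; "wrist_torque": the same for the moment, N m; "opening": finger opening in m; "gripper_force": force on a finger pad.
Only numpy, scipy, OpenCV 4.12 (cv2) and the standard library are available. Lean on these libraries where they do the work, as an engineer would, in place of code of your own. Each camera call takes 0.05 s, during which the arm holds its last target. There are 200 camera calls.

## Working session

There is one attempt and no reset: what is moved stays moved. The work goes in short steps, Python scripts to look and compute and a shell command to move; the robot and the scene stay as the last step left them, time stands still between calls to the robot, and variables do not carry over. Pictures are saved under pics/ and viewed, at most 14 in all, crops included, and the job is handed in when it is done.

```bash
ls; mkdir -p pics; python3 - <<'E'
from plant import robot, read_camera, job
import cv2
for n in("top","side"):
    c=read_camera(n); cv2.imwrite(f"pics/{n}0.png",c["image"]); print(n,c["K"].tolist(),c["extrinsics"].round(4).tolist())
print(robot.read_state())
E
```

```text
pics
top [[375.63081925112596, 0.0, 319.5543142634384], [0.0, 375.63081925112596, 197.9348483915481], [0.0, 0.0, 1.0]] [[-0.0707, -0.9975, -0.0045, -0.0662], [-0.977, 0.0701, -0.2016, 0.6251], [0.2014, -0.0099, -0.9795, 0.9759], [0.0, 0.0, 0.0, 1.0]]
side [[518.353247381509, 0.0, 322.8360047318638], [0.0, 518.353247381509, 198.82922405523746], [0.0, 0.0, 1.0]] [[-0.9422, -0.3342, 0.0222, 0.5335], [-0.2183, 0.5625, -0.7975, 0.2598], [0.2541, -0.7563, -0.6029, 1.2662], [0.0, 0.0, 0.0, 1.0]]
{'t': 0.1, 'q': array([-1.26040744e+00,  1.31084721e-01,  1.48912939e+00, -2.98826301e-05,
        1.52301665e+00, -8.54190069e-02]), 'dq': array([-0.00141011, -0.00214622, -0.00365763,  0.00084442, -0.00139829,
        0.00104203]), 'joint_torque': array([ 2.27462151e-03, -5.61348367e+01, -4.93093228e+01,  7.71730207e-02,
        2.92422599e-02, -7.44130739e-05]), 'tool_pos': array([ 0.23117787, -0.55313115,  0.21771541]), 'orientation': array([-3.07867826e+00, -6.17365908e-01,  3.35243700e-04]), 'force': array([ 0.14731224, -0.01146669,  0.2821387 ]), 'wrist_torque': array([ 0.03457126, -0.01964319, -0.0072635 ]), 'gripper_force': 0.0, 'opening': 0.09294973975542851}
```

View pics/top0.png

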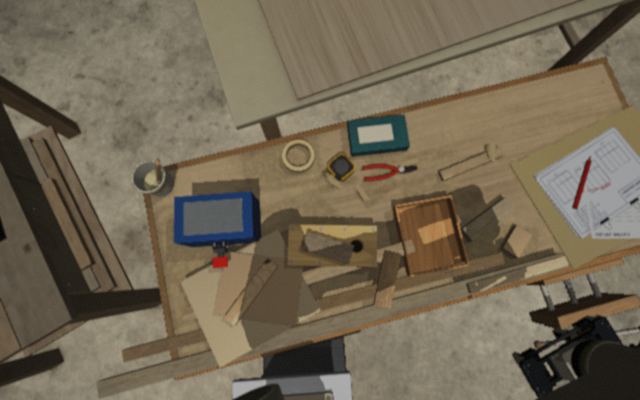

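View pics/side0.png

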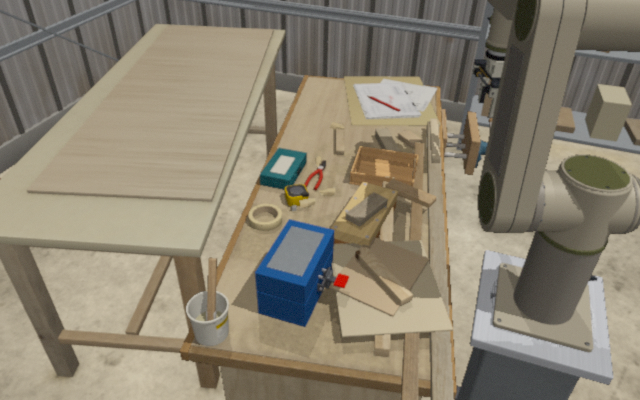

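The top view shows the case at about (217,218), the latch pad at (220,262), the jig with the offcut on it at (332,245) and the tray at (430,235). The bystanders are behind these, at (298,155), (340,167) and (385,172). I'll enlarge it.

```bash
cat > h.py <<'E'
import numpy as np, cv2
from plant import robot, read_camera, job
def px2w(c,u,v,z):
    K,E=c["K"],c["extrinsics"]; R,t=E[:3,:3],E[:3,3]
    d=R.T@np.linalg.solve(K,[u,v,1.]); o=-R.T@t
    return o+d*(z-o[2])/d[2]
def w2px(c,p):
    q=c["K"]@(c["extrinsics"][:3,:3]@np.asarray(p,float)+c["extrinsics"][:3,3]); return q[:2]/q[2]
def crop(img,x0,y0,w,h,s):
    o=cv2.resize(img[y0:y0+h,x0:x0+w],None,fx=s,fy=s,interpolation=cv2.INTER_CUBIC)
    st=10
    for x in range((-x0)%st,w,st): cv2.line(o,(x*s,0),(x*s,8 if (x+x0)%50 else 20),(255,255,255),1)
    for y in range((-y0)%st,h,st): cv2.line(o,(0,y*s),(8 if (y+y0)%50 else 20,y*s),(255,255,255),1)
    return o
E
python3 - <<'E'
import cv2,numpy as np
from h import crop
i=cv2.imread("pics/top0.png"); 
a=crop(i,280,185,200,100,4)
cv2.imwrite("pics/c1.png",a); b=crop(i,165,180,120,100,6)
cv2.imwrite("pics/c2.png",b)
E
```

```text
(no output)
```

View pics/c1.png

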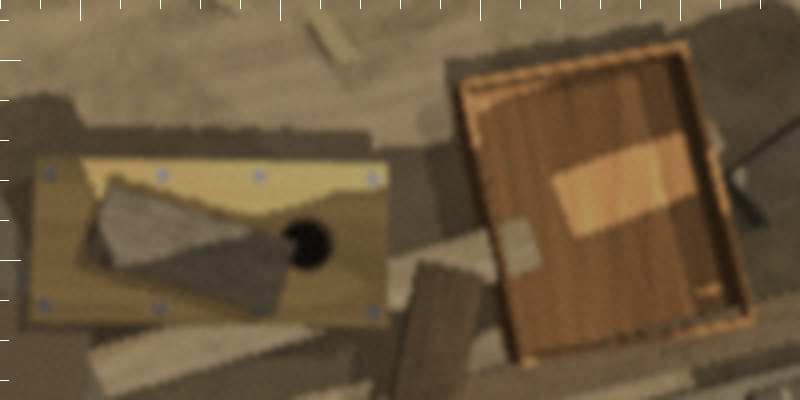

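View pics/c2.png

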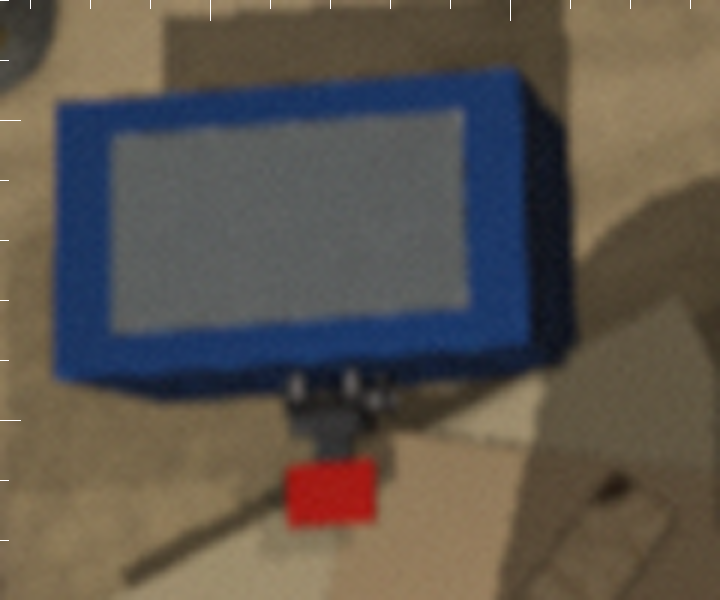

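```bash
cat > m.py <<'E'
from h import *
np.set_printoptions(precision=4,suppress=True)
c=read_camera("top")
def P(pts,z,x0,y0,s): return np.array([px2w(c,x0+(u+.5)/s-.5,y0+(v+.5)/s-.5,z)[:2] for u,v in pts])
def rep(n,q):
    print(n,"ctr",q.mean(0),"sides",np.linalg.norm(np.roll(q,-1,0)-q,axis=1),"ang",np.degrees(np.arctan2(*(np.roll(q,-1,0)-q).T[::-1])).round(1))
rep("jig",P([(33,160),(388,160),(388,325),(30,325)],.062,280,185,4))
rep("bolts",P([(50,175),(373,178),(375,312),(44,306)],.062,280,185,4))
rep("lid",P([(57,103),(520,70),(530,345),(55,380)],.136,165,180,6))
rep("pad",P([(287,468),(375,460),(377,520),(290,528)],.078,165,180,6))
rep("tray",P([(460,80),(688,42),(755,318),(522,362)],.045,280,185,4))
rep("off",P([(113,178),(295,238),(275,315),(95,262)],.084,280,185,4))
print("cam",-c["extrinsics"][:3,:3].T@c["extrinsics"][:3,3], "well at", P([(309,244)],.062,280,185,4))
cv2.imwrite("pics/c3.png",crop(c["image"],298,222,60,45,12))
E
python3 m.py
```

```text
jig ctr [ 0.4872 -0.135 ] sides [0.2423 0.1109 0.239  0.1109] ang [-94.1 174.2  85.9  -4.1]
bolts ctr [ 0.4868 -0.1355] sides [0.22   0.0899 0.2215 0.0882] ang [-94.6 175.2  84.9  -5.8]
lid ctr [0.5747 0.1642] sides [0.1989 0.1186 0.1991 0.1188] ang [ -89.9 -179.9   90.1    0. ]
pad ctr [0.4628 0.1639] sides [0.0388 0.0261 0.0382 0.0262] ang [ -88.9 -179.3   91.1    2.1]
tray ctr [ 0.499  -0.4105] sides [0.1638 0.1941 0.162  0.1966] ang [ -84.5 -174.6   96.3    5.9]
off ctr [ 0.4821 -0.1238] sides [0.127  0.0521 0.123  0.0568] ang [-112.4  160.4   69.7  -15.8]
cam [ 0.4095 -0.1003  1.0815] well at [[ 0.4808 -0.2018]]
```

View pics/c3.png

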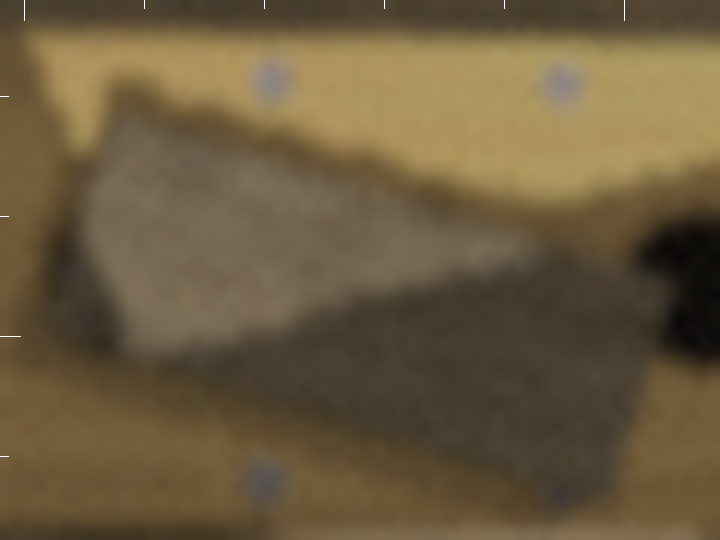

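```bash
cat >> m.py <<'E'
rep("off2",P([(110,95),(672,265),(600,500),(45,335)],.084,298,222,12))
E
sed -i '/imwrite/d' m.py; python3 m.py | tail -1; python3 -m inch '[0,0,40,0,100]'
```

```text
off2 ctr [ 0.4829 -0.1212] sides [0.1297 0.0537 0.1266 0.0547] ang [-110.9  157.9   69.5  -18.8]
t: 0.28
tool_pos: [0.2298, -0.5491, 0.2488]
orientation: [-3.065, -0.614, 0.003]
force: [0.3, 0.2, -2.1]
opening: 0.0929
gripper_force: 0.0
```

```bash
python3 -m inch '[252,432,0,47,100,252,432,0,47,100,252,432,0,47,100,252,432,0,47,100,252,432,0,47,100,252,432,0,47,100,252,432,0,47,100,252,432,0,47,100,252,432,0,47,100,252,432,0,47,100]' >/dev/null; python3 -m inch '[0,0,0,0,100,0,0,0,0,100,0,0,0,0,100,0,0,0,0,100]'; python3 - <<'E'
from h import *
from scipy.spatial.transform import Rotation as R
s=robot.read_state();y=R.from_rotvec(s["orientation"]).as_matrix();print(np.degrees(np.arctan2(y[1,1],y[0,1])),s["tool_pos"],y[:,2])
c=read_camera("side");cv2.imwrite("pics/s1.png",crop(c["image"],300,120,180,140,4))
E
```

```text
t: 1.45
tool_pos: [0.4407, -0.1948, 0.2585]
orientation: [-2.58, -1.793, 0.001]
force: [0.5, -0.1, 0.6]
opening: 0.0933
gripper_force: 0.0
-20.398511605991565 [ 0.44071504 -0.19479578  0.2584924 ] [-4.72021017e-04 -2.63324147e-04 -9.99999854e-01]
```

View pics/s1.png

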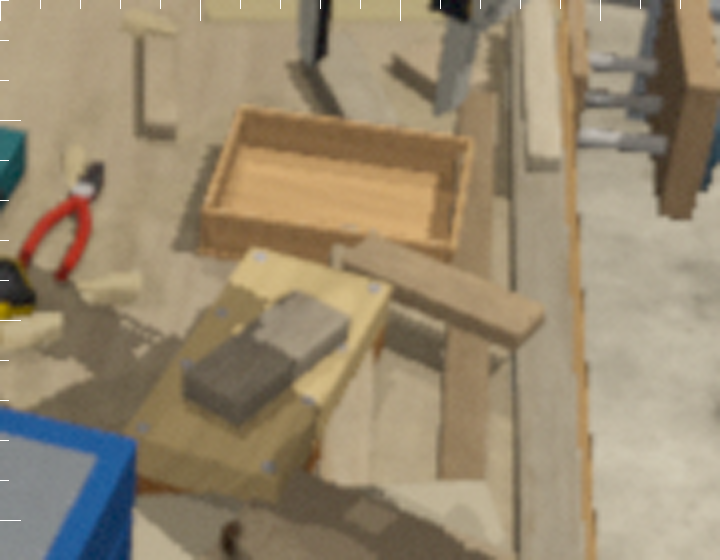

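The side crop shows that the offcut now covers well0, so it looks to have shifted toward the tray. I'll measure it, since this may be the knock.

```bash
python3 - <<'E'
from h import *
c=read_camera("side");
f=lambda pts,z:[px2w(c,300+u/4,120+v/4,z)[:2].round(4).tolist() for u,v in pts]
print(f([(185,372),(293,292),(350,320),(240,400)],.084), f([(255,250),(392,288),(275,500),(130,445)],.062))
t=read_camera("top"); cv2.imwrite("pics/t2.png",crop(t["image"],280,190,180,100,4))
E
```

```text
[[0.526, -0.0705], [0.4815, -0.1855], [0.4354, -0.168], [0.4828, -0.0553]] [[0.5282, -0.2562], [0.4209, -0.2464], [0.4395, 0.0079], [0.5441, -0.01]]
```

View pics/t2.png

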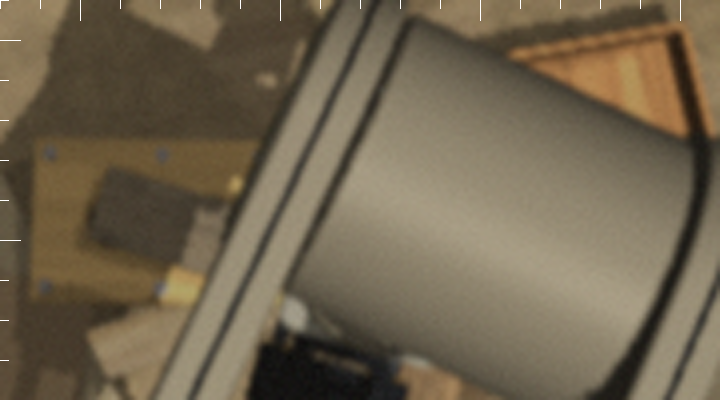

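The top view shows the offcut unmoved. Both cameras agree on about (0.482,-0.121), with its long axis at 69°. I'll grasp it now.

```bash
python3 -m inch '[42,74,0,0,90,42,74,0,0,90,42,74,0,0,90,42,74,-40,0,90,42,74,-80,0,90,42,74,-120,0,90,42,74,-150,0,90,42,74,-180,0,90,42,74,-190,0,90,42,74,-193,0,90]' 20; python3 -m inch '[0,0,0,0,90,0,0,0,0,90,0,0,0,0,40,0,0,0,0,40,0,0,0,0,40,0,0,0,0,40,0,0,0,0,40,0,0,0,0,40]'
```

```text
t: 2.43
tool_pos: [0.481, -0.1199, 0.0632]
orientation: [-2.576, -1.791, 0.005]
force: [-0.3, -0.6, -0.1]
opening: 0.0835
gripper_force: 0.0
t: 3.1
tool_pos: [0.4834, -0.1197, 0.0659]
orientation: [2.578, 1.795, 0.0]
force: [0.5, 0.2, 1.1]
opening: 0.0497
gripper_force: 20.0
```

```bash
python3 -m inch '[0,0,30,0,40,0,0,60,0,40,5,-40,90,-7,40,8,-80,90,-14,40,16,-120,90,-21,40,16,-160,90,-28,40,16,-200,90,-35,40,16,-240,90,-42,40,16,-280,90,-49,40,16,-290,90,-56,40]' ; python3 -m inch '[0,0,0,-8,40,0,0,0,-8,40,0,0,0,-8,40,0,0,0,-8,40]';  python3 - <<'E'
from h import *
from scipy.spatial.transform import Rotation as R
s=robot.read_state();y=R.from_rotvec(s["orientation"]).as_matrix();print(np.degrees(np.arctan2(y[1,1],y[0,1])),s["tool_pos"],s["force"])
E
```

```text
t: 3.93
tool_pos: [0.4977, -0.4152, 0.1549]
orientation: [3.119, 0.359, -0.002]
force: [0.7, -0.3, -1.4]
opening: 0.0499
gripper_force: 20.0
t: 4.27
tool_pos: [0.4993, -0.409, 0.1554]
orientation: [-3.137, -0.163, 0.001]
force: [0.7, 0.7, -0.9]
opening: 0.0497
gripper_force: 20.0
-84.05641868045193 [ 0.49932151 -0.40902307  0.15539756] [ 0.65920093  0.67431962 -0.92713414]
```

```bash
python3 -m inch '[0,0,-40,0,40,0,0,-80,0,40,0,0,-110,0,40,0,0,-130,0,40,0,0,-138,0,40,0,0,-144,0,40,0,0,-144,0,40,0,0,-144,0,40]'; python3 -m inch '[0,0,0,0,75,0,0,0,0,75,0,0,0,0,75,0,0,0,0,75]'; python3 -m inch '[0,0,40,0,75,0,0,80,0,75,0,0,120,0,75,0,0,160,0,75,-20,40,180,0,75,-36,80,180,0,40,-36,120,180,0,40,-36,160,180,0,40,-36,200,180,0,10,-36,240,180,0,0]'
```

```text
t: 4.93
tool_pos: [0.5004, -0.4103, 0.0134]
orientation: [3.136, 0.157, 0.003]
force: [-0.5, -0.6, -0.7]
opening: 0.0495
gripper_force: 20.0
t: 5.27
tool_pos: [0.4998, -0.4102, 0.0127]
orientation: [3.137, 0.156, 0.002]
force: [-0.3, 0.0, 0.3]
opening: 0.0687
gripper_force: 0.0
t: 6.1
tool_pos: [0.4629, -0.1691, 0.1922]
orientation: [3.137, 0.154, 0.002]
force: [1.1, -0.1, -0.7]
opening: 0.041
gripper_force: 0.0
```

```bash
python3 - <<'E'
from h import *
t=read_camera("top"); s=read_camera("side"); cv2.imwrite("pics/t3.png",np.vstack([crop(t["image"],280,185,200,90,3),crop(s["image"],300,120,200,100,3)]))
E
```

```text
(no output)
```

View pics/t3.png

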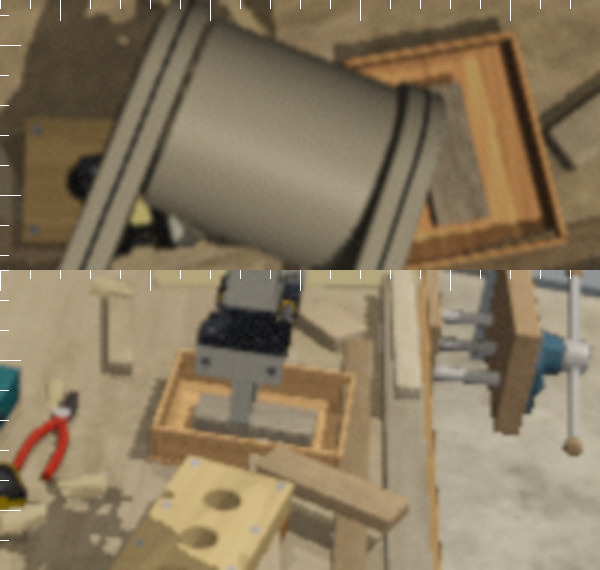

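The offcut lies flat in the tray: the side crop shows it inside at about (255,415), with the wells clear. Next is the latch.

```bash
python3 -m inch '[-4,40,0,0,0,-4,80,0,0,0,-4,120,0,0,0,-4,160,0,0,0,-4,200,0,0,0,-4,240,0,0,0,-4,280,0,0,0,-4,310,0,0,0,-4,330,0,0,0,-4,334,0,0,0]'; python3 -m inch '[0,0,-30,0,0,0,0,-60,0,0,0,0,-90,0,0,0,0,-100,0,0,0,0,-106,0,0,0,0,-110,0,0,0,0,-110,0,0]'; python3 -m inch '[0,0,-4,0,0,0,0,-6,0,0,0,0,-8,0,0,0,0,-10,0,0,0,0,-10,0,0,0,0,-10,0,0]'
```

```text
t: 7.03
tool_pos: [0.4593, 0.166, 0.192]
orientation: [-3.137, -0.16, -0.001]
force: [0.4, -0.3, 0.2]
opening: 0.0007
gripper_force: 0.0
t: 7.62
tool_pos: [0.46, 0.1629, 0.0824]
orientation: [-3.138, -0.155, -0.001]
force: [-0.2, -0.1, 0.6]
opening: 0.0006
gripper_force: 0.0
t: 8.12
tool_pos: [0.4592, 0.1635, 0.0719]
orientation: [-3.138, -0.156, 0.0]
force: [-4.0, -0.1, 5.7]
opening: 0.0004
gripper_force: 2.9
```

```bash
python3 -m inch '[0,0,-2,0,0,0,0,-4,0,0,0,0,-6,0,0,0,0,-6,0,0,0,0,-6,0,0]';python3 -m inch '[0,0,-2,0,0,0,0,-4,0,0,0,0,-4,0,0,0,0,-4,0,0]'; python3 - <<'E'
from h import *
s=read_camera("side"); cv2.imwrite("pics/s4.png",crop(s["image"],220,150,200,150,4))
E
```

```text
t: 8.53
tool_pos: [0.4578, 0.1635, 0.0652]
orientation: [-3.138, -0.156, 0.005]
force: [-9.1, 0.2, 6.8]
opening: 0.0006
gripper_force: 4.7
t: 8.87
tool_pos: [0.4576, 0.1635, 0.0621]
orientation: [-3.138, -0.156, 0.006]
force: [-14.4, -1.3, 16.5]
opening: 0.0005
gripper_force: 10.3
```

View pics/s4.png

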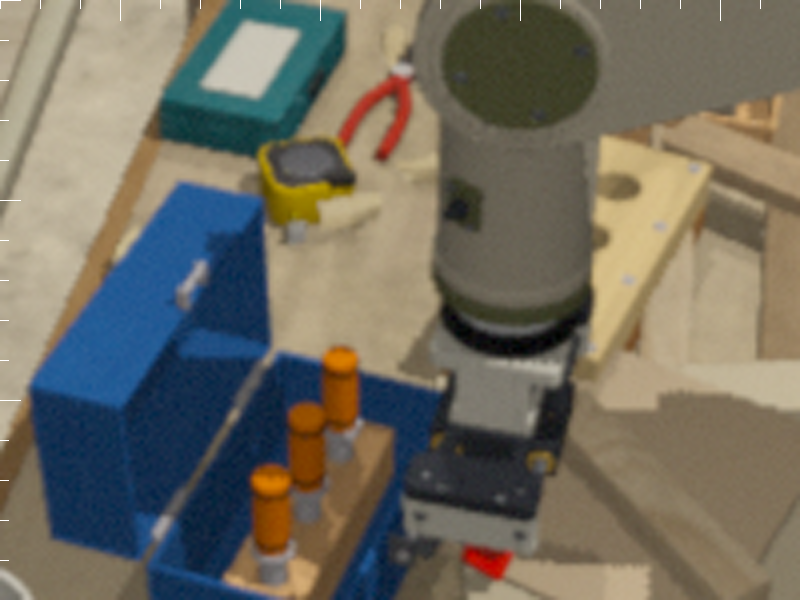

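The lid is open. Three pins stand in the rack, their tops at about (340,357), (306,415) and (270,478) in the crop. I'll back off and measure them in both cameras.

```bash
python3 -m inch '[0,0,40,0,0,0,0,80,0,0,0,0,120,0,0,-10,-30,140,0,0,-20,-70,140,0,0,-40,-110,140,0,0,-59,-150,140,0,0,-59,-190,140,0,0,-59,-230,140,0,0,-59,-264,140,0,30]'; python3 - <<'E'
from h import *
s=read_camera("side"); t=read_camera("top")
for u,v in [(340,357),(306,415),(270,478)]: print(px2w(s,220+u/4,150+v/4,.125).round(4))
a=crop(t["image"],170,185,110,75,5);b=crop(s["image"],250,220,100,80,5); b=cv2.copyMakeBorder(b,0,0,0,50,0)
cv2.imwrite("pics/t5.png",np.vstack([a[:, :550],b[:,:550]])[:600*2]) 
print(a.shape,b.shape)
cv2.imwrite("pics/t5.png",cv2.resize(a,None,fx=1.4,fy=1.4,interpolation=cv2.INTER_CUBIC))
E
```

```text
t: 9.75
tool_pos: [0.4, -0.1032, 0.2022]
orientation: [3.136, 0.155, 0.003]
force: [0.2, 1.3, -0.2]
opening: 0.0037
gripper_force: 0.0
[0.5751 0.1121 0.125 ]
[0.5754 0.1667 0.125 ]
[0.5751 0.2219 0.125 ]
(375, 550, 3) (400, 550, 3)
```

View pics/t5.png

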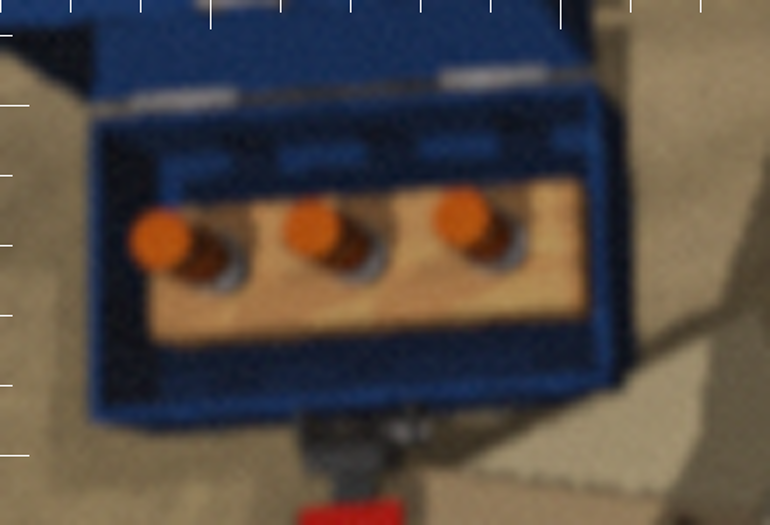

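```bash
python3 - <<'E'
from h import *
t=read_camera("top")
for u,v in [(161,240),(313,229),(462,218)]: print(px2w(t,170+u/7,185+v/7,.125).round(4))
s=robot.read_state(); print(s["tool_pos"],s["opening"])
E
```

```text
[0.5736 0.2189 0.125 ]
[0.5737 0.163  0.125 ]
[0.5738 0.1082 0.125 ]
[ 0.4001973  -0.10315624  0.20175454] 0.014486167474354186
```

```bash
python3 -m inch '[30,40,0,0,40,60,80,0,0,40,90,120,0,0,40,120,150,0,0,40,150,180,0,0,40,165,200,0,0,40,174,210,0,0,40,174,210,-20,0,40,174,210,-50,0,40,174,210,-80,0,40]' 15; python3 -m inch '[0,0,-20,0,40,0,0,-34,0,40,0,0,-41,0,40,0,0,-41,0,40,0,0,-41,0,40,0,0,-41,0,40]';  python3 -m inch '[0,0,0,0,15,0,0,0,0,15,0,0,0,0,15,0,0,0,0,15,0,0,0,0,15]'
```

```text
t: 10.73
tool_pos: [0.5751, 0.1121, 0.1215]
orientation: [-3.137, -0.16, -0.004]
force: [0.6, -0.4, -0.2]
opening: 0.0373
gripper_force: 0.0
t: 11.23
tool_pos: [0.5753, 0.11, 0.0822]
orientation: [-3.137, -0.156, -0.004]
force: [-0.7, 0.1, 1.0]
opening: 0.0372
gripper_force: 0.0
t: 11.65
tool_pos: [0.575, 0.1094, 0.0816]
orientation: [-3.138, -0.155, -0.003]
force: [0.0, 0.7, 3.8]
opening: 0.0215
gripper_force: 15.0
```

```bash
python3 -m inch '[0,0,30,0,15,0,0,60,0,15,0,0,90,0,15,0,0,110,0,15,-15,-40,110,0,15,-27,-80,110,0,15,-39,-120,110,0,15,-51,-160,110,0,15,-63,-200,110,0,15,-75,-240,110,0,15]' 40; python3 -m inch '[-9,-35,0,0,15,-18,-70,0,0,15,-18,-70,0,0,15,-18,-70,-30,0,15,-18,-70,-55,0,15,-18,-70,-70,0,15,-18,-70,-78,0,15,-18,-70,-78,0,15,-18,-70,-78,0,15]'; python3 - <<'E'
from h import *
s=read_camera("side"); cv2.imwrite("pics/s6.png",crop(s["image"],310,140,110,100,5))
E
```

```text
t: 12.48
tool_pos: [0.4986, -0.1308, 0.1904]
orientation: [-3.138, -0.156, 0.0]
force: [1.8, 0.6, -0.7]
opening: 0.0217
gripper_force: 40.0
t: 13.23
tool_pos: [0.4818, -0.1989, 0.1128]
orientation: [-3.137, -0.156, 0.001]
force: [0.7, -0.0, 0.8]
opening: 0.0212
gripper_force: 40.0
```

View pics/s6.png

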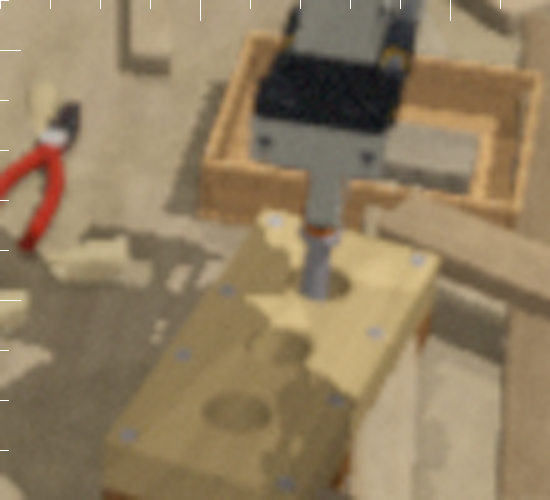

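The pin is inside well0. The well mouths are at about (322,285), (278,348) and (237,412) in the crop. I'll check those positions and then lower gently to find contact.

```bash
python3 - <<'E'
from h import *
s=read_camera("side")
for u,v in [(322,285),(278,348),(237,412)]: print(px2w(s,310+u/5,140+v/5,.062).round(4))
for b in [((272,222),(417,260)),((127,435),(286,483))]: 
  print(np.mean([px2w(s,310+u/5,140+v/5,.062) for u,v in b],0).round(4))
E
python3 -m inch '[0,0,-3,0,15,0,0,-5,0,15,0,0,-5,0,15]'; python3 -m inch '[0,0,-2,0,15,0,0,-2,0,15]'; python3 -m inch '[0,0,-1,0,15,0,0,-1,0,15]'
```

```text
[ 0.4794 -0.1974  0.062 ]
[ 0.4872 -0.1313  0.062 ]
[ 0.4927 -0.0691  0.062 ]
[ 0.4786 -0.2445  0.062 ]
[ 0.4972 -0.0258  0.062 ]
t: 13.58
tool_pos: [0.4819, -0.1992, 0.1078]
orientation: [3.138, 0.156, 0.001]
force: [-0.3, -0.2, -1.1]
opening: 0.0215
gripper_force: 40.0
t: 13.75
tool_pos: [0.4818, -0.1992, 0.1055]
orientation: [3.138, 0.156, 0.0]
force: [0.7, 0.4, -0.3]
opening: 0.0216
gripper_force: 40.0
t: 13.92
tool_pos: [0.4821, -0.1995, 0.1049]
orientation: [3.137, 0.155, 0.001]
force: [0.5, -0.4, 1.0]
opening: 0.0214
gripper_force: 40.0
```

```bash
for i in 1 2; do python3 -m inch '[0,0,-1,0,15,0,0,-1,0,15]' | grep -E "tool|force:"; done; python3 -m inch '[0,0,-1,0,15,0,0,-1,0,15]'| grep -E "tool|force:"
```

```text
tool_pos: [0.4821, -0.1997, 0.1039]
force: [0.7, -2.7, -0.2]
gripper_force: 40.0
tool_pos: [0.4821, -0.1997, 0.1028]
force: [1.6, -3.4, -0.4]
gripper_force: 40.0
tool_pos: [0.4821, -0.1997, 0.1018]
force: [2.8, -4.0, 0.2]
gripper_force: 40.0
```

The foot is below plate level with a lateral force of (+2.8,-4.0) N. It's already entering the hole's chamfer, so I'll follow the force and keep lowering.

```bash
python3 -m inch '[0.5,-1,0,0,15,0.5,-1,-1,0,15,0.5,-1,-2,0,15,0.5,-1,-2,0,15]' | grep -E "tool|force:"; python3 -m inch '[0,0,-2,0,15,0,0,-3,0,15,0,0,-3,0,15]'| grep -E "tool|force:"
```

```text
tool_pos: [0.4821, -0.2001, 0.0993]
force: [1.0, -3.0, -0.2]
gripper_force: 40.0
tool_pos: [0.4821, -0.2001, 0.0963]
force: [2.4, -2.7, -0.8]
gripper_force: 40.0
```

```bash
python3 -m inch '[0.4,-0.6,-2,0,15,0.4,-0.6,-4,0,15,0.4,-0.6,-6,0,15,0.4,-0.6,-6,0,15]' | grep -E "tool|force:"; python3 -m inch '[0.2,-0.2,-1,0,15,0.2,-0.2,-2,0,15,0.2,-0.2,-3,0,15,0.2,-0.2,-3,0,15]'| grep -E "tool|force:";  python3 -m inch '[0,0,-1,0,15,0,0,-1,0,15]'| grep -E "tool|force:"; python3 -m inch '[0,0,-1,0,15,0,0,-1,0,15]'| grep -E "tool|force:"
```

```text
tool_pos: [0.4822, -0.2005, 0.0898]
force: [2.0, -1.1, -1.9]
gripper_force: 40.0
tool_pos: [0.4824, -0.2007, 0.0872]
force: [-0.5, -0.1, -1.5]
gripper_force: 40.0
tool_pos: [0.4829, -0.201, 0.0868]
force: [-0.7, -0.3, -0.1]
gripper_force: 40.0
tool_pos: [0.4832, -0.2011, 0.0867]
force: [-2.3, 1.6, 7.9]
gripper_force: 40.0
```

The pin bottomed at TCP z 0.0867, which puts its foot at 10 mm, so it's home. I'll release it and fetch the second pin.

```bash
python3 -m inch '[0,0,1,0,15,0,0,1,0,40,0,0,1,0,40,0,0,1,0,40,0,0,1,0,40]' 15| grep -E "tool|force:|open"; python3 -m inch '[0,0,30,0,40,0,0,60,0,40,0,0,90,0,40,0,0,112,0,40,10,40,112,0,40,20,80,112,0,40,30,120,112,0,40,40,160,112,0,40,50,200,112,0,40,60,240,112,0,40]'| grep -E "tool|force:|open"; python3 -m inch '[10,40,0,0,40,20,80,0,0,40,30,115,0,0,40,31,126,0,0,40,31,126,0,0,40,31,126,0,0,40,31,126,0,0,40]'| grep -E "tool|force:|open"
```

```text
tool_pos: [0.4828, -0.201, 0.0865]
force: [-0.4, 0.7, 0.4]
opening: 0.0366
gripper_force: 0.0
tool_pos: [0.5429, 0.0409, 0.1987]
force: [0.4, -0.5, 0.2]
opening: 0.0369
gripper_force: 0.0
tool_pos: [0.5736, 0.1637, 0.1984]
force: [0.7, -0.1, 0.8]
opening: 0.0373
gripper_force: 0.0
```

```bash
python3 -m inch '[1,1.5,-30,0,40,1,1.5,-60,0,40,1,1.5,-90,0,40,1,1.5,-108,0,40,1,1.5,-116,0,40,1,1.5,-117,0,40,1,1.5,-117,0,40,1,1.5,-117,0,40]'| grep -E "tool|force:|open"; python3 -m inch '[0,0,0,0,15,0,0,0,0,15,0,0,0,0,15,0,0,0,0,15,0,0,0,0,15]' 40| grep -E "tool|force:|open"; python3 -m inch '[0,0,30,0,15,0,0,60,0,15,0,0,90,0,15,0,0,110,0,15,-15,-40,110,0,15,-27,-80,110,0,15,-39,-120,110,0,15,-51,-160,110,0,15,-63,-200,110,0,15,-75,-240,110,0,15]'| grep -E "tool|force:|open"
```

```text
tool_pos: [0.5762, 0.1661, 0.0837]
force: [-0.2, -0.0, 0.3]
opening: 0.0371
gripper_force: 0.0
tool_pos: [0.5757, 0.1664, 0.0828]
force: [0.6, -1.9, 7.3]
opening: 0.0215
gripper_force: 40.0
tool_pos: [0.4992, -0.0733, 0.1914]
force: [0.6, -0.5, -1.9]
opening: 0.0215
gripper_force: 40.0
```

```bash
python3 -m inch '[-6,-30,0,0,15,-12,-59,0,0,15,-12,-59,0,0,15,-12,-59,-30,0,15,-12,-59,-55,0,15,-12,-59,-70,0,15,-12,-59,-78,0,15,-12,-59,-80,0,15,-12,-59,-80,0,15]'| grep -E "tool|force:|open"; for i in 1 2; do python3 -m inch '[0,0,-1,0,15,0,0,-2,0,15,0,0,-2,0,15]'| grep -E "tool|force:"; done;  python3 -m inch '[0,0,-1,0,15,0,0,-1,0,15]'| grep -E "tool|force:"
```

```text
tool_pos: [0.4882, -0.1305, 0.1115]
force: [0.3, -0.6, -0.4]
opening: 0.0215
gripper_force: 40.0
tool_pos: [0.489, -0.1312, 0.1107]
force: [-0.3, -0.4, -0.3]
gripper_force: 40.0
tool_pos: [0.4885, -0.1311, 0.1078]
force: [1.0, 0.0, 0.1]
gripper_force: 40.0
tool_pos: [0.4888, -0.1312, 0.1075]
force: [-1.2, 0.6, 5.4]
gripper_force: 40.0
```

The foot touches the plate at TCP z 0.1075, which matches 30 mm. I'll feel round gently.

```bash
g(){ grep -E "tool|^force:"; }; python3 -m inch '[1,1,0,0,15,2,2,0,0,15,2,2,0,0,15]'|g; python3 -m inch '[0,-1.5,0,0,15,0,-3,0,0,15,0,-3,0,0,15]'|g;python3 -m inch '[0,-2,0,0,15,0,-4,0,0,15,0,-4,0,0,15]'|g
```

```text
tool_pos: [0.4907, -0.1297, 0.1077]
force: [-2.8, -1.5, 7.0]
tool_pos: [0.4909, -0.1319, 0.1076]
force: [-0.2, 1.7, 5.2]
tool_pos: [0.4901, -0.1364, 0.1065]
force: [-0.2, 0.6, -0.6]
```

It dropped at (0.490,-0.136), so I'll lower it here.

```bash
g(){ grep -E "tool|^force:"; }; for i in 1 2 3; do python3 -m inch '[0,0,-1,0,15,0,0,-1,0,15]'|g; done
```

```text
tool_pos: [0.4898, -0.136, 0.1053]
force: [-0.9, 0.8, -1.0]
tool_pos: [0.4897, -0.1358, 0.104]
force: [-1.0, 1.0, -1.4]
tool_pos: [0.4898, -0.1358, 0.1031]
force: [-2.3, 1.5, -1.0]
```

Going in. The force says the hole is a little toward -x and +y.

```bash
g(){ grep -E "tool|^force:"; }; python3 -m inch '[-0.5,0.4,-1,0,15,-0.5,0.4,-3,0,15,-0.5,0.4,-4,0,15,-0.5,0.4,-4,0,15]'|g; python3 -m inch '[0,0,-2,0,15,0,0,-4,0,15,0,0,-4,0,15]'|g;  python3 -m inch '[0,0,-2,0,15,0,0,-3,0,15,0,0,-3,0,15]'|g
```

```text
tool_pos: [0.4897, -0.1356, 0.0993]
force: [-1.8, 0.1, -2.3]
tool_pos: [0.4896, -0.1356, 0.0951]
force: [-1.5, 0.5, -0.7]
tool_pos: [0.4897, -0.1356, 0.0923]
force: [-2.1, 0.9, -2.0]
```

```bash
g(){ grep -E "tool|^force:"; }; python3 -m inch '[-0.4,0.2,-1,0,15,-0.4,0.2,-3,0,15,-0.4,0.2,-3,0,15]'|g; for i in 1 2; do python3 -m inch '[0,0,-1,0,15,0,0,-1,0,15]'|g; done;  python3 -m inch '[0,0,-1,0,15,0,0,-1,0,15]'|g
```

```text
tool_pos: [0.4894, -0.1354, 0.0893]
force: [-0.1, 0.4, -0.4]
tool_pos: [0.4894, -0.1355, 0.0885]
force: [-0.5, -0.3, -1.1]
tool_pos: [0.4896, -0.1355, 0.0879]
force: [-1.2, 0.2, 1.0]
tool_pos: [0.4899, -0.1356, 0.0878]
force: [-3.5, 1.2, 9.0]
```

```bash
g(){ grep -E "tool|force:|open"; }; python3 -m inch '[0,0,1,0,15,0,0,1,0,40,0,0,1,0,40,0,0,1,0,40,0,0,1,0,40]' 15|g; python3 -m inch '[0,0,30,0,40,0,0,60,0,40,0,0,90,0,40,0,0,112,0,40,10,40,112,0,40,20,80,112,0,40,30,120,112,0,40,40,160,112,0,40,50,200,112,0,40,60,240,112,0,40]'|g; python3 -m inch '[10,40,0,0,40,20,80,0,0,40,25,110,0,0,40,25,116,0,0,40,25,116,0,0,40,25,116,0,0,40,25,116,0,0,40]'|g
```

```text
tool_pos: [0.4893, -0.1354, 0.0875]
force: [-0.6, -1.0, -0.4]
opening: 0.0368
gripper_force: 0.0
tool_pos: [0.5494, 0.1066, 0.1996]
force: [0.7, -0.7, -0.2]
opening: 0.0371
gripper_force: 0.0
tool_pos: [0.5743, 0.2191, 0.1995]
force: [-0.3, -0.0, 0.2]
opening: 0.0375
gripper_force: 0.0
```

```bash
 g(){ grep -E "tool|force:|open"; }; python3 -m inch '[0,1,-30,0,40,0,1,-60,0,40,0,1,-90,0,40,0,1,-108,0,40,0,1,-116,0,40,0,1,-117,0,40,0,1,-117,0,40,0,1,-117,0,40]'|g; python3 -m inch '[0,0,0,0,15,0,0,0,0,15,0,0,0,0,15,0,0,0,0,15,0,0,0,0,15]' 40|g; python3 -m inch '[0,0,30,0,15,0,0,60,0,15,0,0,90,0,15,0,0,110,0,15,-15,-40,110,0,15,-27,-80,110,0,15,-39,-120,110,0,15,-51,-160,110,0,15,-63,-200,110,0,15,-75,-240,110,0,15]'|g; python3 -m inch '[-6,-30,0,0,15,-6,-49,0,0,15,-6,-49,0,0,15,-6,-49,-30,0,15,-6,-49,-55,0,15,-6,-49,-70,0,15,-6,-49,-79,0,15,-6,-49,-80,0,15,-6,-49,-80,0,15]'|g
```

```text
tool_pos: [0.5758, 0.2213, 0.0848]
force: [0.3, 0.4, 0.4]
opening: 0.0373
gripper_force: 0.0
tool_pos: [0.5752, 0.2214, 0.0838]
force: [0.6, -2.6, 6.2]
opening: 0.0218
gripper_force: 40.0
tool_pos: [0.4987, -0.0182, 0.1924]
force: [0.2, -1.3, 0.1]
opening: 0.0215
gripper_force: 40.0
tool_pos: [0.4937, -0.0654, 0.1126]
force: [-0.1, 1.0, -1.2]
opening: 0.0215
gripper_force: 40.0
```

```bash
g(){ grep -E "tool|^force:"; }; python3 -m inch '[0,-3,-1,0,15,0,-3,-2,0,15,0,-3,-2,0,15]'|g; for i in 1 2 3; do python3 -m inch '[0,0,-1,0,15,0,0,-1,0,15]'|g; done
```

```text
tool_pos: [0.4946, -0.0693, 0.1117]
force: [0.4, 0.4, -1.5]
tool_pos: [0.494, -0.0691, 0.11]
force: [0.0, 0.5, -0.9]
tool_pos: [0.4939, -0.069, 0.1086]
force: [0.0, -0.4, -0.2]
tool_pos: [0.4942, -0.0691, 0.1082]
force: [-0.6, -0.5, 3.9]
```

```bash
g(){ grep -E "tool|^force:"; }; python3 -m inch '[1,-2,0,0,15,2,-4,0,0,15,2,-4,0,0,15]'|g; python3 -m inch '[-2,0,0,0,15,-4,0,0,0,15,-4,0,0,0,15]'|g;
```

```text
tool_pos: [0.4964, -0.073, 0.1086]
force: [-1.9, 1.1, 9.3]
tool_pos: [0.4927, -0.0733, 0.1086]
force: [1.7, 0.3, 5.8]
```

```bash
g(){ grep -E "tool|^force:"; }; python3 -m inch '[-2,0,0,0,15,-4,0,0,0,15,-4,0,0,0,15]'|g; python3 -m inch '[0,2,0,0,15,0,4,0,0,15,0,4,0,0,15]'|g;
```

```text
tool_pos: [0.4884, -0.0732, 0.1085]
force: [1.7, 0.6, 6.5]
tool_pos: [0.4879, -0.0691, 0.1077]
force: [2.8, -1.8, 4.1]
```

```bash
g(){ grep -E "tool|^force:"; }; python3 -m inch '[0,2,0,0,15,0,3,0,0,15,0,3,0,0,15]'|g; python3 -m inch '[0,0,-1,0,15,0,0,-1,0,15]'|g
```

```text
tool_pos: [0.4882, -0.067, 0.1079]
force: [2.5, -5.3, 3.2]
tool_pos: [0.4886, -0.0671, 0.1075]
force: [2.4, -4.4, 6.0]
```

```bash
g(){ grep -E "tool|^force:"; }; python3 -m inch '[1,0,0,0,15,1.5,-0.5,0,0,15,1.5,-0.5,0,0,15]'|g; python3 -m inch '[1,0,0,0,15,1.5,0,0,0,15,1.5,0,0,0,15]'|g
```

```text
tool_pos: [0.4895, -0.0673, 0.1072]
force: [1.0, -3.7, 7.2]
tool_pos: [0.4904, -0.0673, 0.1069]
force: [-1.3, -5.5, 6.2]
```

```bash
g(){ grep -E "tool|^force:"; }; python3 -m inch '[-0.3,-0.8,0,0,15,-0.3,-0.8,0,0,15]'|g; python3 -m inch '[0,-0.8,0,0,15,0,-0.8,0,0,15]'|g;python3 -m inch '[0,-0.6,-0.5,0,15,0,-0.6,-0.5,0,15]'|g
```

```text
tool_pos: [0.4902, -0.0677, 0.1067]
force: [0.2, -2.9, 4.9]
tool_pos: [0.49, -0.0682, 0.1061]
force: [2.0, -2.9, 0.4]
tool_pos: [0.49, -0.0686, 0.1055]
force: [1.6, -2.4, -0.7]
```

It's dropping in, and I'll keep following the force.

```bash
g(){ grep -E "tool|^force:"; }; python3 -m inch '[0.3,-0.5,-1,0,15,0.3,-0.5,-2,0,15,0.3,-0.5,-2,0,15]'|g; python3 -m inch '[0.2,-0.4,-2,0,15,0.2,-0.4,-3,0,15,0.2,-0.4,-3,0,15]'|g; python3 -m inch '[0.1,-0.2,-2,0,15,0.1,-0.2,-3,0,15,0.1,-0.2,-3,0,15]'|g
```

```text
tool_pos: [0.4902, -0.0689, 0.1034]
force: [-0.4, -0.6, -0.7]
tool_pos: [0.4905, -0.0693, 0.1005]
force: [-0.7, -0.1, -0.6]
tool_pos: [0.4908, -0.0697, 0.0977]
force: [0.6, -0.0, -1.7]
```

```bash
g(){ grep -E "tool|^force:"; }; python3 -m inch '[0,0,-2,0,15,0,0,-4,0,15,0,0,-4,0,15]'|g; python3 -m inch '[0,0,-1,0,15,0,0,-3,0,15,0,0,-3,0,15]'|g; for i in 1 2 3; do python3 -m inch '[0,0,-1,0,15,0,0,-1,0,15]'|g; done
```

```text
tool_pos: [0.4908, -0.0697, 0.0936]
force: [-0.7, -0.5, -0.2]
tool_pos: [0.4909, -0.0697, 0.0907]
force: [0.7, -0.2, -1.0]
tool_pos: [0.491, -0.0698, 0.09]
force: [0.6, -0.4, -1.6]
tool_pos: [0.4911, -0.0698, 0.089]
force: [-0.2, -1.0, -0.7]
tool_pos: [0.4915, -0.0698, 0.0889]
force: [-1.8, 1.5, 4.6]
```

The third pin is home. I'll release it, rise well clear, and move over behind the open lid.

```bash
 g(){ grep -E "tool|force:|open"; }; python3 -m inch '[0,0,1,0,15,0,0,1,0,40,0,0,1,0,40,0,0,1,0,40,0,0,1,0,40]' 15|g; python3 -m inch '[0,0,40,0,40,0,0,80,0,40,0,0,120,0,40,0,0,150,0,40,0,0,175,0,20,28,30,175,0,0,56,60,175,0,0,84,90,175,0,0,112,115,175,0,0,140,140,175,0,0]'|g; python3 -m inch '[28,30,0,0,0,56,60,0,0,0,84,80,0,0,0,112,95,0,0,0,114,95,0,0,0,114,95,0,0,0,114,95,0,0,0]'|g; python3 - <<'E'
from h import *
s=read_camera("side"); cv2.imwrite("pics/s7.png",crop(s["image"],230,130,200,150,4))
E
```

```text
tool_pos: [0.4911, -0.0698, 0.0891]
force: [-0.8, 0.6, 0.1]
opening: 0.0365
gripper_force: 0.0
tool_pos: [0.6322, 0.0719, 0.264]
force: [1.0, -0.2, 1.5]
opening: 0.0027
gripper_force: 0.0
tool_pos: [0.7448, 0.1649, 0.2632]
force: [-0.3, -0.4, 0.2]
opening: 0.0008
gripper_force: 0.0
```

View pics/s7.png

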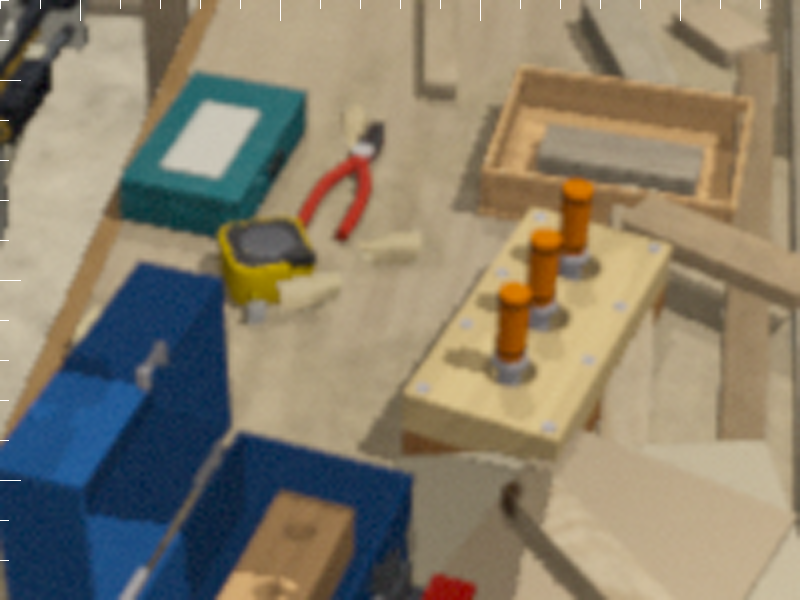

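All three pins are seated with their collars just above the jig top, and the bystanders are undisturbed. Now I'll go down behind the lid and swing it shut.

```bash
 g(){ grep -E "tool|^force:"; }; python3 -m inch '[0,0,-30,0,0,0,0,-60,0,0,0,0,-78,0,0,0,0,-82,0,0,0,0,-82,0,0,0,0,-82,0,0]'|g; python3 -m inch '[-15,0,0,0,0,-30,0,0,0,0,-36,0,0,0,0,-41,0,0,0,0,-50,0,4,0,0,-60,0,8,0,0,-70,0,12,0,0,-70,0,12,0,0]'|g
```

```text
tool_pos: [0.7455, 0.1648, 0.185]
force: [0.6, -0.3, 0.4]
tool_pos: [0.6755, 0.1655, 0.1971]
force: [1.0, -0.5, -0.1]
```

```bash
 g(){ grep -E "tool|^force:"; }; python3 -m inch '[-10,0,1,0,0,-20,0,2,0,0,-31,0,2,0,0,-42,0,1,0,0,-42,0,1,0,0]'|g; python3 -m inch '[-10,0,-2,0,0,-21,0,-5,0,0,-21,0,-5,0,0]'|g; python3 -m inch '[-10,0,-4,0,0,-20,0,-8,0,0,-29,0,-12,0,0,-29,0,-12,0,0]'|g
```

```text
tool_pos: [0.6332, 0.1655, 0.1966]
force: [1.2, 0.4, 2.1]
tool_pos: [0.612, 0.1654, 0.1906]
force: [0.2, 0.9, 2.4]
tool_pos: [0.5827, 0.1652, 0.1777]
force: [-0.5, -0.4, 1.8]
```

```bash
 g(){ grep -E "tool|^force:"; }; python3 -m inch '[-9,0,-5,0,0,-17,0,-10,0,0,-25,0,-16,0,0,-25,0,-16,0,0]'|g; python3 -m inch '[-8,0,-8,0,0,-15,0,-15,0,0,-15,0,-15,0,0]'|g; python3 -m inch '[-3,0,-4,0,0,-7,0,-7,0,0,-7,0,-7,0,0]'|g
```

```text
tool_pos: [0.5577, 0.1652, 0.1613]
force: [0.3, 0.4, 0.3]
tool_pos: [0.5428, 0.1651, 0.1462]
force: [-0.0, 0.5, 0.7]
tool_pos: [0.5382, 0.1653, 0.1417]
force: [1.7, -1.0, 2.2]
```

```bash
 g(){ grep -E "tool|^force:"; }; python3 -m inch '[-1,0,-2,0,0,-2,0,-3,0,0,-2,0,-3,0,0]'|g; for i in 1 2 3; do python3 -m inch '[-1,0,-1,0,0,-1,0,-1,0,0]'|g; done
```

```text
tool_pos: [0.5346, 0.1652, 0.1375]
force: [-0.9, -0.3, 0.5]
tool_pos: [0.5329, 0.1652, 0.1357]
force: [-0.5, -0.1, 1.0]
tool_pos: [0.5319, 0.1652, 0.1348]
force: [0.3, -0.1, 1.3]
tool_pos: [0.5309, 0.1652, 0.1339]
force: [0.8, -0.7, 1.6]
```

The forces stay low, so I'll look before pressing further.

```bash
python3 - <<'E'
from h import *
s=read_camera("side"); cv2.imwrite("pics/s8.png",crop(s["image"],230,160,180,150,4))
E
```

```text
(no output)
```

View pics/s8.png

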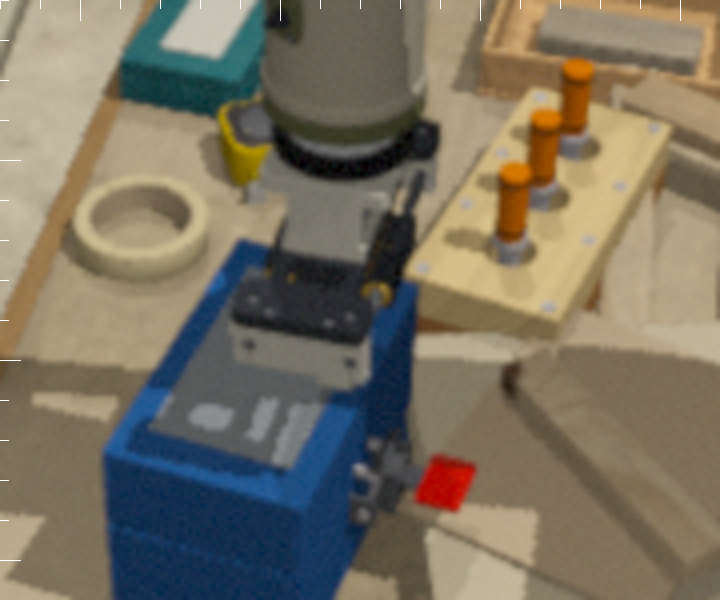

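The lid is nearly level under the fingers, so I'll press on in 1 mm steps until the latch snaps.

```bash
 g(){ grep -E "tool|^force:"; }; for i in 1 2 3; do python3 -m inch '[0,0,-1,0,0,0,0,-1,0,0]'|g; done
```

```text
tool_pos: [0.5308, 0.1652, 0.1331]
force: [-1.3, -0.5, 4.5]
tool_pos: [0.5307, 0.1652, 0.1326]
force: [-5.8, -0.9, 9.2]
tool_pos: [0.5305, 0.1653, 0.1321]
force: [-8.7, -0.5, 13.3]
```

```bash
 g(){ grep -E "tool|^force:"; }; python3 -m inch '[0,0,-1,0,0,0,0,-1,0,0,0,0,-1,0,0]'|g; python3 -m inch '[0,0,3,0,0,0,0,3,0,0]'|g; for i in 1 2 3; do python3 -m inch '[0,0,1,0,0,0,0,2,0,0]'|g; done
```

```text
tool_pos: [0.5304, 0.1653, 0.1317]
force: [-11.2, -1.6, 17.4]
tool_pos: [0.5315, 0.1653, 0.134]
force: [-1.1, -0.1, 2.0]
tool_pos: [0.5311, 0.1652, 0.1348]
force: [0.8, 0.1, 1.7]
tool_pos: [0.5311, 0.1652, 0.1369]
force: [1.6, 0.1, -0.7]
tool_pos: [0.5308, 0.1652, 0.1388]
force: [0.4, 0.9, -0.2]
```

```bash
 g(){ grep -E "tool|^force:"; }; python3 -m inch '[0,0,30,0,0,0,0,70,0,0,0,0,110,0,0,-20,-20,110,0,0,-40,-60,110,0,0,-60,-100,110,0,0,-80,-140,110,0,0,-100,-180,110,0,0,-125,-220,110,0,0,-130,-260,110,0,0]'|g; python3 - <<'E'
from h import *
t=read_camera("top"); s=read_camera("side")
cv2.imwrite("pics/f.png",np.hstack([crop(t["image"],165,180,100,140,4),crop(s["image"],250,215,100,140,4)]))
i0=cv2.imread("pics/top0.png").astype(int); d=np.abs(t["image"].astype(int)-i0)[190:250,170:265]; print("mean diff case",d.mean(), "t",robot.read_state()["t"])
E
```

```text
tool_pos: [0.4029, -0.0807, 0.2492]
force: [0.5, -0.2, 0.4]
mean diff case 3.446900584795322 t 41.45
```

View pics/f.png

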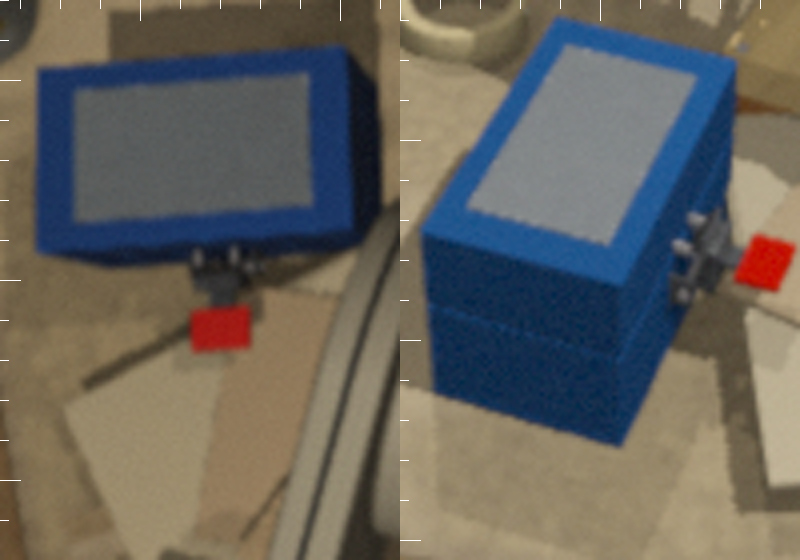

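With nothing touching it, the case stays shut and looks as it did at the start. In the last wide view the pins were seated and the offcut lay flat in the tray. I'm handing in.

```bash
python3 -c "
from plant import job; print(job.close_job())"
```

```text
the job is handed in; nothing more can be done
None
```

The job is handed in: the offcut lies flat in the scrap tray, all three pins bottomed in their blind holes, the case is shut and latched, no measured force passed 22 N, and the bystanders were not touched; the hand-in returned no verdict.

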